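# Hang the caddy on its keyhole screws and lock it

### The arm

A 6-joint arm with a two-finger parallel gripper is mounted at the origin on a cart in front of the work surface, level with it; the furniture and walls round the work are solid. World frame = base frame: x ahead of the robot, y to its left, z up, the work surface at z = 0. Lengths are in m, angles in degrees, forces in N, time in s.
With the tool pointing down it reaches from about 0.35 to 0.875 m from the base axis. Payload 4.2 kg.
Tool frame: the origin (TCP) lies between the finger pads; the fingertips stand 14 mm ahead of it and the grasp point (between the pads) lies 5 mm behind it (r.tcp_to_tips is the distance from the TCP to the fingertips, in m); y points along the fingers, x is the direction in which the jaws open and shut, and the axes are right-handed (so a half turn about y gives the same grasp; the last joint's range is limited). The gripper opens to 87 mm and grips with 3 to 60 N. Pads are 19 mm wide; open, the fingers measure 117 mm over their backs; the gripper's body (75 mm by 190 mm) begins 51 mm behind the grasp point.
Start: joints at [89.301, 22.042, 0.453, 0, -68.411, -14.817], TCP at [0.167, 0.602, 0.237] pointing down, gripper open.
Joint ranges: [-179.83, 179.83], [-69.29, 118.12], [-61.27, 80.66], [-181.25, 117.63], [-171.15, -9.14], [-177.46, 177.46]. Speed limits (degrees/s): [159.86, 159.86, 180, 180, 180, 180].

### API

Orientations are given as a 3x3 rotation matrix whose columns are the frame's x, y, z axes.
In Python, from station import sense, optics, ticket, r gives the robot as it stands.
- The arm moves only by the tool carry_out, never from a script. Its argument "steps" is a list that holds one entry, the list of rows, each a list of 6 numbers: the shift along the world's x, y, z in cm, then the turn, a rotation vector about the world's x, y, z in rad. A call has 1 to 20 rows; each row is the pose to reach, as a shift and turn from the pose commanded when the call began; what a row does not reach only later rows make up. A row lasts 1/8 s, in which the tool goes at most 62.5 mm and 10.7 degrees, less where a joint would pass 70% of its speed; a pose out of reach is approached as far as the arm can. A call with a gripper value outside its range is refused whole. "fingers" is the closure in counts, from 0 (fully open) to 255 (shut), set as the call begins (left out, the last holds). The fingers move at their own pace and stop on an object; the grip force is fixed at half the most. Time passes only in rows, so rows that repeat a pose let the fingers close. It gives the time, the measured TCP pose, the force and the opening at its end, in the units of the state.
- sense(): the state, without advancing time (a new reading comes with each control period).
- optics.capture(name): name is "scene" or "top"; returns a dict with "image" (480x640x3 uint8, red, green, blue), "fov_y" (degrees; the focal length in pixels is half the picture's height over the tangent of half this angle, whatever the lens; pixels are square), "cx", "cy" (the principal point, pixels), "rvec" (rotation vector, rad) and "tvec" (3), from world to camera coordinates, as OpenCV has them. Camera axes: x right, y down, z forward; pixel columns grow to the right and rows downward; lengths in m; the calibration is good to about 2 mm. A picture is of the moment at which its call begins. There is no depth.
- ticket.finish_job(): hands the job in, once; it reports no verdict.
The state is a dict: "time_s": time; "joints": joint angles; "joint_velocities": joint speeds; "effort": joint torques, N m; "tcp_pos": TCP position; "ee_rot": TCP orientation; "wrist_force": force on the tool from outside, world axes, zero at the start; "moment": the same for the moment, N m; "gripper_width": opening from 0.0 (shut) to 1.0 (fully open).
Only numpy, scipy, OpenCV 4.12 (cv2) and the standard library are available. Lean on these libraries where they do the work, as an engineer would, in place of code of your own. Each camera call takes 0.05 s, during which the arm holds its last target.

### The job

Hang the blue tool caddy on the upright plywood board: pass both of its keyholes over the two screw heads, flat against the board, and draw it down by hand, without letting it drop, until the screws sit at the top ends of the slots. Then lock it by rolling the edge thumbwheel on top of the lock beside it with a fingertip until the brass bolt has run fully out over the caddy's shoulder. Do not tip the caddy over, leave the other things where they are, and let go at the end.

Things in the scene. Friction and masses are not known exactly. Their poses are not given: they have to be found in the camera images.
- caddy_grip (a point): Centre of the grip tab on top of the blue caddy's back plate; the tab is 44 wide (y), 35 high, 7 thick (x): pinch it across its 7 mm. The point is mid-thickness, 120 mm above the caddy's underside, 15 below the tab's top, 20 above the plate's shoulders (each side of the tab), 3.5 in front of the plate's rear face. Axes: z up, x from the tray through the plate (into the board when hung), y along it.
- caddy: Blue sheet-metal caddy, 0.2 to 0.42 kg, standing on the table: upright back plate 120 wide, 7 thick, 100 high (plus the grip tab); in front of it (-x) an empty open tray 110 wide, 55 deep, 40 high. Origin at the foot of the plate's rear face. When hung fully down it is flat to the board with its underside 18 mm above the table; where the heads pass the round holes, 36 mm.
- caddy_holes (a point): Midway between the two keyholes of the caddy's plate, mid-thickness, at the height of the round holes' centres (62 mm above the underside). Keyholes at y = -35 and +35 mm from here: round hole 24 mm across, and a slot 12 mm wide running up from it whose top end is 22 mm above the hole's centre. Axes as the caddy's.
- hang_board: Upright plywood board fixed to the table. Origin on its front face at table level; x points into the board, y to its left, z up. Panel 18 thick, 112 high, from y = -78 to +128 mm, with a 12 mm thick foot behind, to x = 60 mm. The caddy hangs on its front, centred near y = 0; the grey lock housing stands on its front from y = 76 to 128 mm, up to z = 161 mm.
- screw_mark (a point): Middle of the screw track on the board's front face, 98 mm up; axes as the board's. Two round-head screws stand out of the track at this height, 70 mm apart: neck 8 across and 9.5 long, then head 18 across and 4.5 thick (face 14 mm off the board). They are one rigid pair whose middle lies anywhere from -10 to +10 mm in y from this mark: not reported, find it by touch or sight.
- wheel_axis (a point): Centre of the black knurled thumbwheel (36 mm across, 10 wide, axle along the board's x) in the grey housing: 11 mm in front of the board's face, 100 mm left (+y) of its origin, 148 mm above the table. Only the top 5 mm of its rim show between the cheeks (26 mm deep in x over both), so it cannot be pinched: press on its top and drag left, in several strokes if need be.
- lock_wheel (a joint): Turn of the thumbwheel, 0 (start, unlocked) to 1.78 rad (end stop, locked); its top moves left (+y of the board) as the value grows. Light friction (about 2 N at the rim); it stays where it is left. 18 mm of rim travel per radian.
- lock_bolt (a joint): Travel of the brass bolt below the wheel, driven by it through a rack: 0 (drawn back) to 0.032 m (fully out to the right, -y of the board). Its underside is 120.5 mm above the table: 2.5 mm above the left shoulder of a caddy that hangs fully down; it strikes the plate of one that hangs higher.
- wax_tin: Round flat wax tin by the rip fence, 72 mm across, 26 high, origin under its centre. A bystander.
- tape_measure: Yellow tape measure, 36x93x64 mm, behind the board, origin under its centre. A bystander.
- sanding_block: Wooden sanding block, 64x112x44 mm, behind the board on the right, origin under its centre. A bystander.

How it is judged:
By the outcome, as a careful person would: the job done as asked, in the order asked, and still so for the second after the job is handed in, with the robot touching nothing.
It also fails if it takes over 51 s, if anything falls off the work surface, if the arm or the gripper's body presses on something with over 40 N, if the wrist force passes 120 N, or if a joint passes its speed limit or range.

## Working session

There is one attempt and no reset: what is moved stays moved. The work goes in short steps, Python scripts to look and compute and a tool call to move; the robot and the scene stay as the last step left them, time stands still between calls to the robot, and variables do not carry over. Pictures are saved under pics/ and viewed, and the job is handed in when it is done.

Besides the shell and the picture viewer there is one more tool, called after "Call:" by a JSON object that holds its "method" and its "body", one argument or row to a line. carry_out: Moves the arm, as the interface text tells. Its arguments: {"type":"object","properties":{"steps":{"type":"array","items":{"type":"array","items":{"type":"array","items":{"type":"number"}}}},"fingers":{"type":"number"}},"required":["steps"]}

```bash
ls; mkdir -p pics
python3 - <<'E'
from station import sense, optics, ticket, r
import cv2
print(sense())
for n in("scene","top"):
    c=optics.capture(n); cv2.imwrite(f"pics/{n}0.png",c["image"][:,:,::-1]); print({k:v for k,v in c.items() if k!="image"})
print(r.tcp_to_tips)
E
```

```text
pics
{'time_s': 0.0, 'joints': array([ 8.93005505e+01,  2.20891283e+01,  3.80339327e-01, -2.89122630e-02,
       -6.84114493e+01, -1.48161646e+01]), 'joint_velocities': array([ 0.04352155,  0.00117437, -0.09160977, -0.07598003, -0.06449325,
        0.03372346]), 'effort': array([ 1.34698035e-03, -3.90662885e+01,  1.87403530e+01,  4.21983227e+00,
        1.10002587e-02, -1.89510042e-04]), 'tcp_pos': array([0.1670201 , 0.60167635, 0.2354808 ]), 'ee_rot': array([[-2.67679811e-01, -4.94797832e-04,  9.63507796e-01],
       [-9.63505528e-01, -2.09262279e-03, -2.67680256e-01],
       [ 2.14870598e-03, -9.99997688e-01,  8.34124275e-05]]), 'wrist_force': array([ 0.42103378, -0.81525012,  0.08630606]), 'moment': array([ 0.05163768, -0.00247298, -0.02659641]), 'gripper_width': 0.9986049757628691}
{'fov_y': 49.017089963701835, 'cx': 322.3845357403541, 'cy': 237.31568467351838, 'rvec': array([ 1.86157988, -1.09767283,  0.62512533]), 'tvec': array([-0.32769493,  0.3447216 ,  0.50431609])}
{'fov_y': 48.67960527764366, 'cx': 320.3294395768527, 'cy': 232.96702979310405, 'rvec': array([ 2.17186251, -2.13427454,  0.14695666]), 'tvec': array([-0.02761371,  0.60059699,  0.99839271])}
0.014
```

View pics/scene0.png

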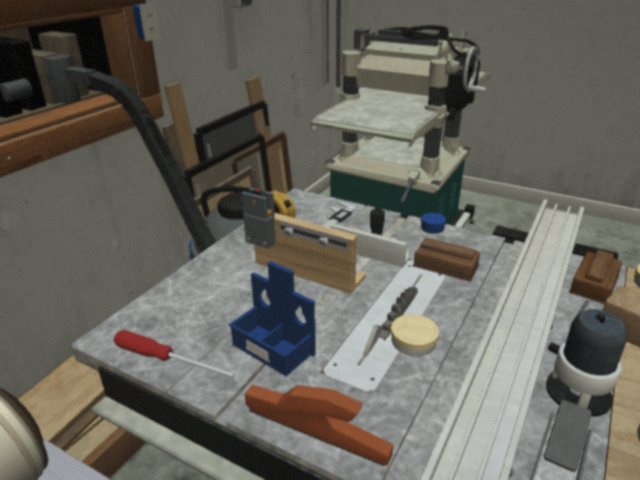

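View pics/top0.png

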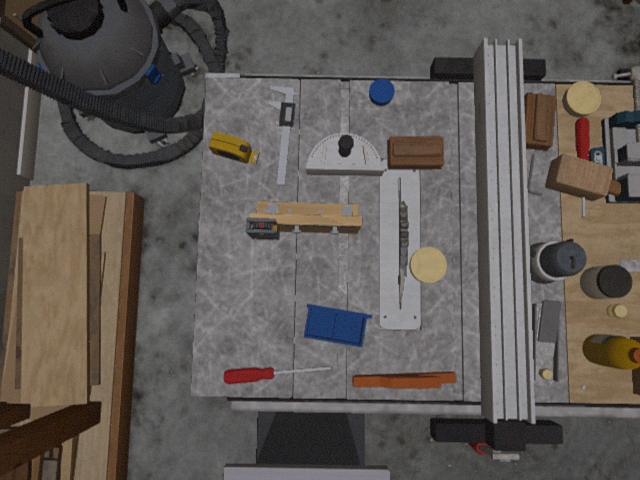

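```bash
cat > h.py <<'E'
import numpy as np, cv2
from station import sense, optics, ticket, r
def cam(n):
    c=optics.capture(n); f=240/np.tan(np.radians(c["fov_y"]/2))
    c["K"]=np.array([[f,0,c["cx"]],[0,f,c["cy"]],[0,0,1]]); c["R"]=cv2.Rodrigues(c["rvec"])[0]; return c
def proj(c,P):
    return cv2.projectPoints(np.array(P,float).reshape(-1,3),c["rvec"],c["tvec"],c["K"],None)[0].reshape(-1,2)
def ray(c,uv):
    d=c["R"].T@np.linalg.inv(c["K"])@np.array([uv[0],uv[1],1.]); o=-c["R"].T@c["tvec"]; return o,d/np.linalg.norm(d)
def atz(c,uv,z):
    o,d=ray(c,uv); return o+d*(z-o[2])/d[2]
def tri(c1,u1,c2,u2):
    P=[c["K"]@np.c_[c["R"],c["tvec"]] for c in(c1,c2)]
    X=cv2.triangulatePoints(P[0],P[1],np.array(u1,float),np.array(u2,float)).ravel(); return X[:3]/X[3]
def crop(c,name,x0,y0,x1,y1,s):
    im=c["image"][y0:y1,x0:x1,::-1]; cv2.imwrite("pics/"+name+".png",cv2.resize(im,None,fx=s,fy=s,interpolation=cv2.INTER_CUBIC))
E
python3 - <<'E'
from h import *
a=cam("scene");b=cam("top")
for c in(a,b): print(ray(c,(320,240))[0], proj(c,[[.4,0,0],[.4,.1,0],[.5,0,0],[.5,0,.1],[.167,.602,.24]]))
crop(a,"s1",220,180,380,380,3); crop(b,"t1",230,180,390,360,3)
E
```

```text
[-0.06874563 -0.41685292  0.54959927] [[ 235.51343874  347.25710732]
 [ 185.63805322  326.85309258]
 [ 272.01925049  311.50908889]
 [ 268.63277181  261.22231364]
 [-210.27172372  181.42553233]]
[ 0.46224024 -0.01591342  1.06974202] [[ 309.87539582  335.99000108]
 [ 259.43465525  335.11684552]
 [ 310.86429781  285.34265861]
 [ 310.08544188  283.38200143]
 [-104.17566491  499.22298837]]
```

View pics/s1.png

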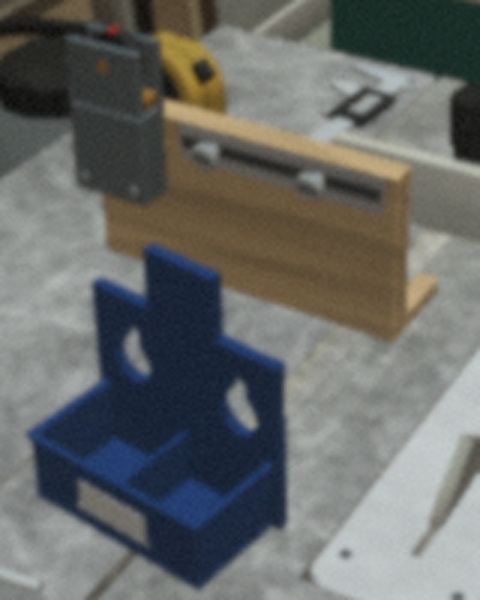

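View pics/t1.png

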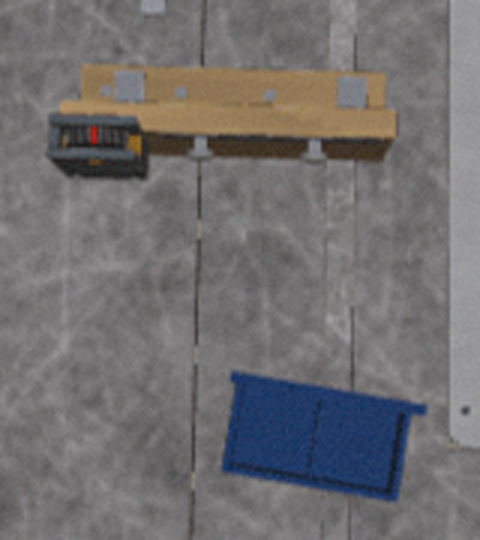

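Run:
```python
from h import *
a=cam("scene");b=cam("top")
crop(a,"s2",240,185,370,295,6); crop(b,"t2",240,195,370,245,6);crop(a,"s3",225,255,325,375,5); crop(b,"t3",295,295,380,355,8)
```

```text
(no output)
```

View pics/s2.png

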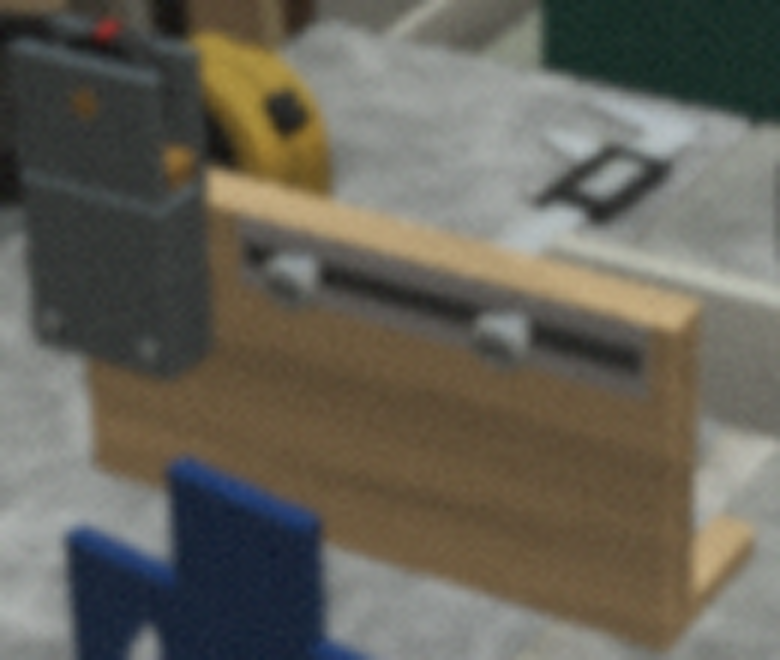

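View pics/t2.png

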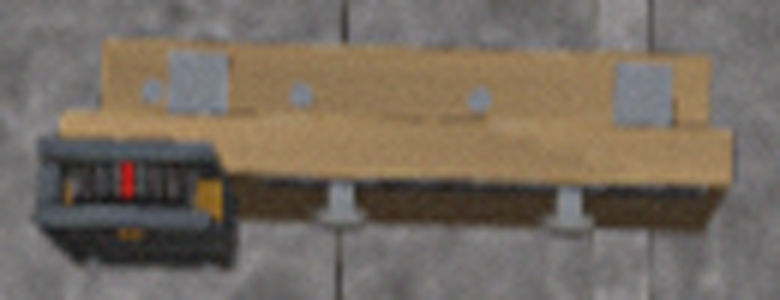

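View pics/s3.png

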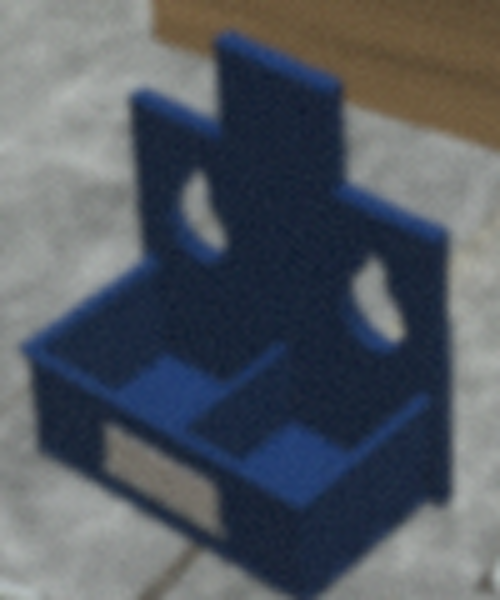

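View pics/t3.png

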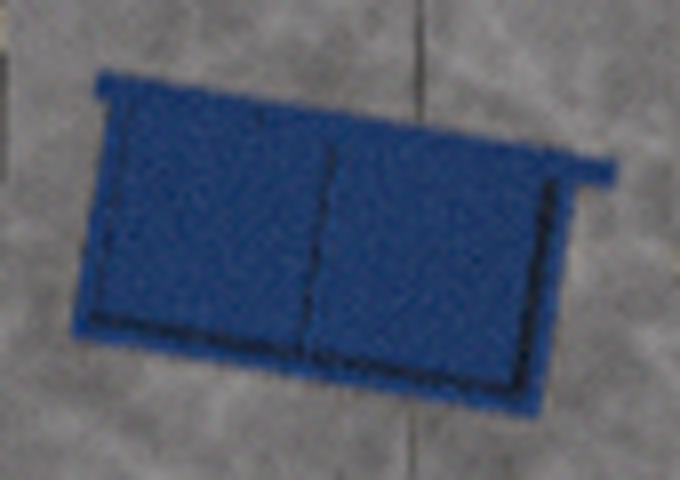

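```bash
cat > fit.py <<'E'
from h import *
from scipy.optimize import least_squares
a=cam("scene");b=cam("top")
def px(uv,s,o): return (np.array(uv)+.5)/s-.5+np.array(o)
s2=lambda u:px(u,6,(240,185)); t2=lambda u:px(u,6,(240,195)); s3=lambda u:px(u,5,(225,255)); t3=lambda u:px(u,8,(295,295))
B=[(a,[0,-.078,0],s2((662,648))),(a,[0,.128,0],s2((93,465))),(a,[.018,-.078,.112],s2((698,303))),(a,[0,-.078,.112],s2((662,333))),
(b,[.018,-.078,.112],t2((732,128))),(b,[0,-.078,.112],t2((725,187))),(b,[.018,.128,.112],t2((62,110))),(b,[0,-.078,0],t2((705,228)))]
S=[(a,1,s2((294,278))),(a,-1,s2((503,338))),(b,1,t2((342,217))),(b,-1,t2((570,226)))]
C=[(a,[-.007,.022,.135],s3((217,45))),(a,[0,.022,.135],s3((230,32))),(a,[0,-.022,.135],s3((342,82))),(a,[-.007,-.022,.135],s3((330,95))),
(a,[0,.06,.1],s3((140,90))),(a,[0,-.06,.1],s3((448,233))),(a,[0,-.06,0],s3((448,500))),(a,[-.062,.055,0],s3((40,448))),(a,[-.062,.055,.04],s3((25,347))),(a,[-.062,-.055,0],s3((308,598))),
(b,[0,.06,.1],t3((97,70))),(b,[0,-.06,.1],t3((618,160))),(b,[-.007,-.06,.1],t3((612,187))),(b,[-.062,.055,.04],t3((75,335))),(b,[-.062,-.055,.04],t3((538,413)))]
def w(p,q): 
    c,s=np.cos(p[2]),np.sin(p[2]); return np.array([p[0]+c*q[0]-s*q[1],p[1]+s*q[0]+c*q[1],q[2]])
def rs(p,L): return np.concatenate([proj(c,w(p,q))[0]-u for c,q,u in L])
def rb(p): return np.concatenate([rs(p,B)]+[proj(c,w(p,[-.012,p[3]+k*.035,.098]))[0]-u for c,k,u in S])
if __name__=="__main__":
    fb=least_squares(rb,[.6,0,0,0],loss="soft_l1",x_scale=.01); fc=least_squares(rs,[.45,-.05,0],args=(C,),loss="soft_l1",x_scale=.01)
    print(fb.x,np.degrees(fb.x[2]));print(rb(fb.x).reshape(-1,2).round(1).tolist())
    print(fc.x,np.degrees(fc.x[2]));print(rs(fc.x,C).reshape(-1,2).round(1).tolist())
    print("grip",w(fc.x,[-.0035,0,.12]),"board",[w(fb.x,q).round(4).tolist() for q in([0,0,0],[0,fb.x[3],.098],[-.011,.1,.148])])
E
python3 fit.py
```

```text
[ 0.60811533 -0.01370672 -0.01925792  0.00436966] -1.1033976266581669
[[-0.3, 1.3], [-0.4, 0.2], [0.0, -1.0], [1.1, -1.3], [0.0, -0.3], [0.9, -0.4], [-0.8, -1.4], [-0.1, 0.9], [-0.9, 1.0], [-0.9, 1.1], [0.6, -0.2], [0.4, -0.3]]
[ 0.45499799 -0.05504201 -0.15312213] -8.773251699172517
[[-1.2, -1.0], [-0.5, -0.5], [0.0, -0.3], [-0.8, -0.7], [0.5, -1.0], [0.1, -0.7], [1.0, -0.6], [-0.8, 0.4], [-0.3, 0.3], [-0.8, 2.2], [0.7, -0.1], [0.9, -0.0], [1.1, 0.5], [1.0, -0.4], [0.0, -0.2]]
grip [ 0.45153894 -0.05450818  0.12      ] board [[0.6081, -0.0137, 0.0], [0.6082, -0.0093, 0.098], [0.599, 0.0865, 0.148]]
```

Call:
{"method": "carry_out", "body": {
  "steps": [
    [[2,-4.7,1,0,0,-0.104],[4,-9.4,2,0,0,-0.208],[6,-14.1,2,0,0,-0.311],[8.1,-18.7,2,0,0,-0.415],[10.2,-23.4,2,0,0,-0.519],[12.2,-28.1,2,0,0,-0.623],[14.2,-32.8,2,0,0,-0.726],[16.3,-37.5,2,0,0,-0.83],[18.3,-42.2,2,0,0,-0.934],[20.3,-46.9,2,0,0,-1.038],[22.4,-51.5,2,0,0,-1.141],[24.4,-56.2,1,0,0,-1.245],[26.4,-60.9,0,0,0,-1.349],[28.45,-65.65,-1,0,0,-1.453],[28.45,-65.65,-2,0,0,-1.453],[28.45,-65.65,-2,0,0,-1.453],[28.45,-65.65,-2,0,0,-1.453]]
  ],
  "fingers": 0
}}

```text
time_s: 2.52
tcp_pos: [0.4516, -0.0534, 0.2171]
ee_rot: [[-0.989, 0.001, -0.15], [0.15, 0.0, -0.989], [-0.001, -1.0, -0.0]]
wrist_force: [-0.3, -0.1, -0.3]
gripper_width: 1.001
```

Run:
```python
from h import *
a=cam("scene");b=cam("top")
s=sense();print(s)
p=s["tcp_pos"];print(p,proj(a,p),proj(b,p))
crop(a,"s4",180,130,380,380,2.4) if 0 else cv2.imwrite("pics/s4.png",cv2.resize(a["image"][130:380,180:380,::-1],None,fx=2.4,fy=2.4))
cv2.imwrite("pics/t4.png",cv2.resize(b["image"][180:380,220:420,::-1],None,fx=2.4,fy=2.4))
```

```text
{'time_s': 2.625, 'joints': array([ 1.38497418e+01,  6.20672886e+00, -2.40373265e+01,  2.07025583e-03,
       -5.96662922e+01, -2.24798439e+01]), 'joint_velocities': array([-0.1081915 , -0.00314769,  0.05199508, -0.07892807,  0.02909079,
        0.01527485]), 'effort': array([-1.37564493e-01, -2.30731344e+01,  1.73557287e+01,  3.91793579e+00,
        3.56672550e-03, -4.20390425e-04]), 'tcp_pos': array([ 0.45179479, -0.05320698,  0.217278  ]), 'ee_rot': array([[-9.88679303e-01,  1.52670491e-03, -1.50036345e-01],
       [ 1.50037030e-01,  3.44280396e-04, -9.88680318e-01],
       [-1.45776852e-03, -9.99998775e-01, -5.69445173e-04]]), 'wrist_force': array([-0.16456479,  0.09965281, -0.36231903]), 'moment': array([ 0.08678503, -0.07276629,  0.02847878]), 'gripper_width': 0.9985904375888367}
[ 0.45179479 -0.05320698  0.217278  ] [[276.27341292 215.45812104]] [[341.79516698 311.49179485]]
```

View pics/s4.png

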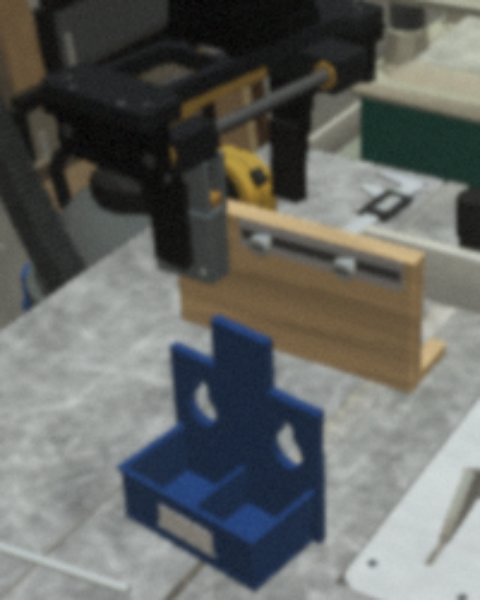

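View pics/t4.png

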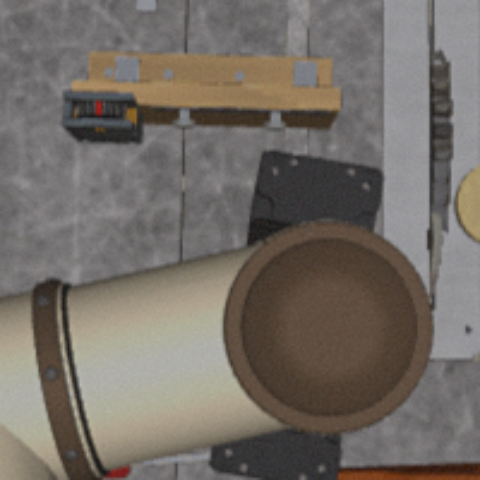

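Call:
{"method": "carry_out", "body": {
  "steps": [
    [[0,0,-3,0,0,0],[0,0,-6,0,0,0],[0,0,-8,0,0,0],[0,0,-9,0,0,0],[0,0,-9.7,0,0,0],[0,0,-9.7,0,0,0],[0,0,-9.7,0,0,0]]
  ]
}}

```text
time_s: 3.5
tcp_pos: [0.4522, -0.0542, 0.1202]
ee_rot: [[-0.988, 0.002, -0.152], [0.152, 0.0, -0.988], [-0.001, -1.0, -0.0]]
wrist_force: [0.4, 0.1, 1.0]
gripper_width: 1.002
```

Call:
{"method": "carry_out", "body": {
  "steps": [
    [[0,0,0,0,0,0],[0,0,0,0,0,0],[0,0,0,0,0,0],[0,0,0,0,0,0],[0,0,0,0,0,0],[0,0,0,0,0,0],[0,0,0,0,0,0],[0,0,0,0,0,0]]
  ],
  "fingers": 255
}}

```text
time_s: 4.5
tcp_pos: [0.4516, -0.0543, 0.1195]
ee_rot: [[-0.988, -0.0, -0.152], [0.152, -0.0, -0.988], [0.0, -1.0, 0.0]]
wrist_force: [-0.2, 0.4, 0.7]
gripper_width: 0.172
```

Run:
```python
from h import *
a=cam("scene")
s=sense();print(s)
cv2.imwrite("pics/s5.png",cv2.resize(a["image"][130:380,180:380,::-1],None,fx=2.4,fy=2.4))
```

```text
{'time_s': 4.55, 'joints': array([ 1.37105261e+01,  1.31122339e+01, -3.19834748e+01,  1.53893074e-03,
       -4.49049117e+01, -2.24761605e+01]), 'joint_velocities': array([-0.03855624,  0.02480377, -0.0018607 ,  0.00660805, -0.01506829,
        0.14600177]), 'effort': array([-2.44759376e-04, -2.64975876e+01,  1.42345548e+01,  3.20751451e+00,
        4.41760392e-03, -1.13709671e-04]), 'tcp_pos': array([ 0.45165215, -0.05430383,  0.11955726]), 'ee_rot': array([[-9.88322863e-01, -6.02546912e-06, -1.52374274e-01],
       [ 1.52374274e-01, -2.09870743e-05, -9.88322862e-01],
       [ 2.75721868e-06, -1.00000000e+00,  2.16601319e-05]]), 'wrist_force': array([0.1687989 , 0.33758794, 0.4468526 ]), 'moment': array([ 0.08298016, -0.06863675, -0.02614903]), 'gripper_width': 0.12850521851053068}
```

View pics/s5.png

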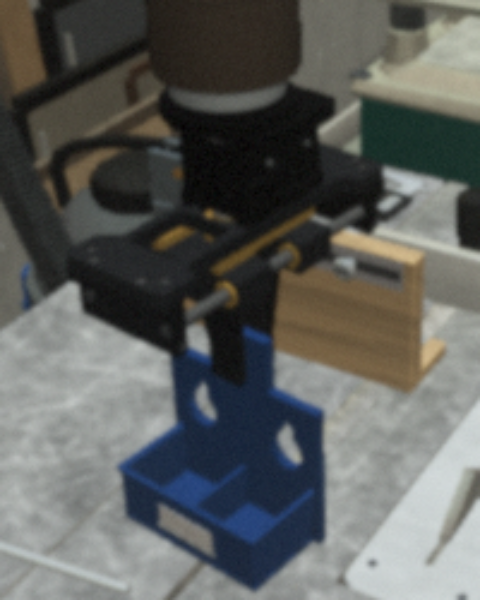

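Call:
{"method": "carry_out", "body": {
  "steps": [
    [[0,0,0,0,0,0],[0,0,0,0,0,0],[0,0,0,0,0,0],[0,0,0,0,0,0],[0,0,0,0,0,0],[0,0,0,0,0,0]]
  ]
}}

```text
time_s: 5.3
tcp_pos: [0.4515, -0.0543, 0.1196]
ee_rot: [[-0.988, -0.0, -0.152], [0.152, -0.0, -0.988], [0.0, -1.0, 0.0]]
wrist_force: [-1.6, 1.5, 2.3]
gripper_width: 0.077
```

Run:
```python
from h import *
a=cam("scene")
s=sense();print(s["gripper_width"],s["tcp_pos"],s["wrist_force"],s["time_s"])
crop(a,"s6",225,255,325,375,5)
```

```text
0.07875085695436107 [ 0.45149828 -0.05428784  0.11953004] [-1.25871228  1.46501752  2.26452227] 5.35
```

View pics/s6.png

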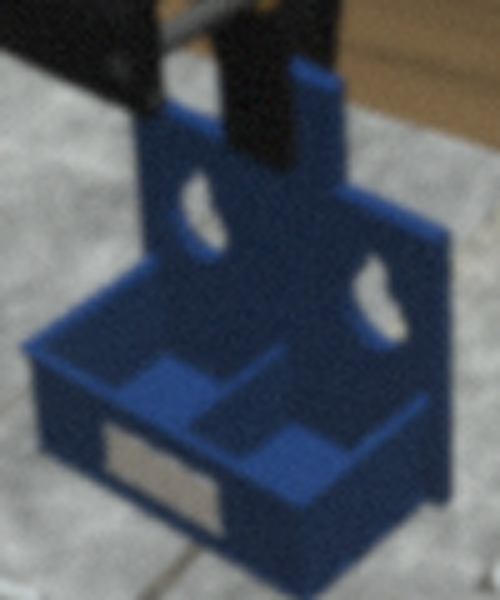

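Call:
{"method": "carry_out", "body": {
  "steps": [
    [[0,0,0.8,0,0,0],[0,0,1.6,0,0,0],[0,0,2.6,0,0,0],[0,0,3.6,0,0,0],[1.4,0.6,3.6,0,0,0.017],[2.8,1.2,3.6,0,0,0.034],[4.2,1.7,3.6,0,0,0.05],[5.7,2.3,3.6,0,0,0.067],[7.1,2.9,3.6,0,0,0.084],[8.5,3.5,3.6,0,0,0.1],[9.9,4,3.6,0,0,0.117],[11.32,4.6,3.6,0,0,0.134],[11.32,4.6,3.6,0,0,0.134],[11.32,4.6,3.6,0,0,0.134],[11.32,4.6,3.6,0,0,0.134]]
  ]
}}

```text
time_s: 7.22
tcp_pos: [0.5643, -0.0085, 0.1556]
ee_rot: [[-1.0, -0.0, -0.019], [0.019, -0.0, -1.0], [0.0, -1.0, 0.0]]
wrist_force: [-0.3, -1.1, -1.9]
gripper_width: 0.08
```

Run:
```python
from h import *
a=cam("scene");b=cam("top")
s=sense();print(s["gripper_width"],s["tcp_pos"],s["ee_rot"],s["wrist_force"],s["moment"],s["time_s"])
crop(a,"s7",230,190,360,310,6);crop(b,"t7",240,195,370,265,6)
```

```text
0.07798823829319813 [ 0.56445777 -0.00848137  0.15569442] [[-9.99815425e-01 -9.11048433e-05 -1.92121687e-02]
 [ 1.92121665e-02  2.58195975e-05 -9.99815429e-01]
 [ 9.15840784e-05 -9.99999996e-01 -2.40645104e-05]] [-0.73444048 -0.11773694 -3.55528588] [ 0.08579679 -0.08842214  0.03377491] 7.325
```

View pics/s7.png

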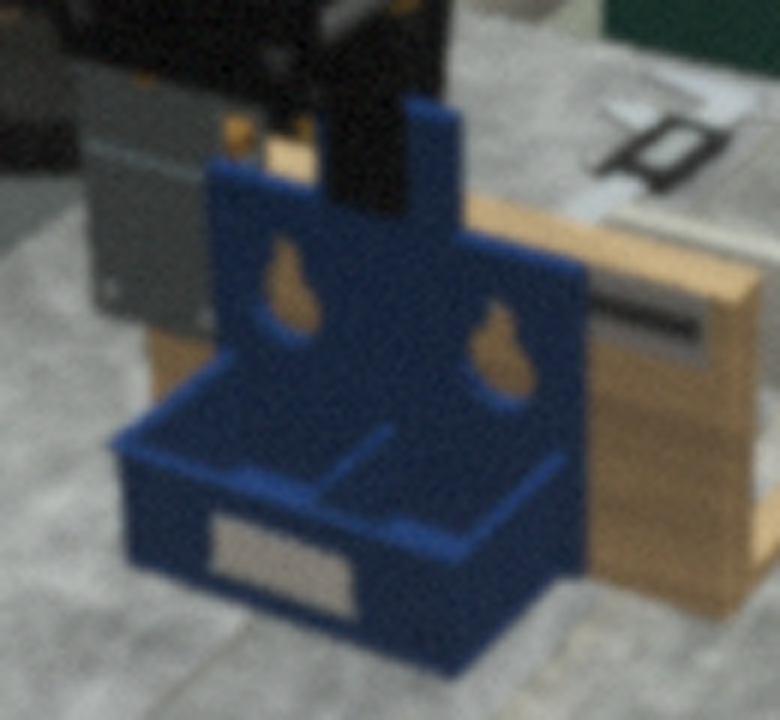

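View pics/t7.png

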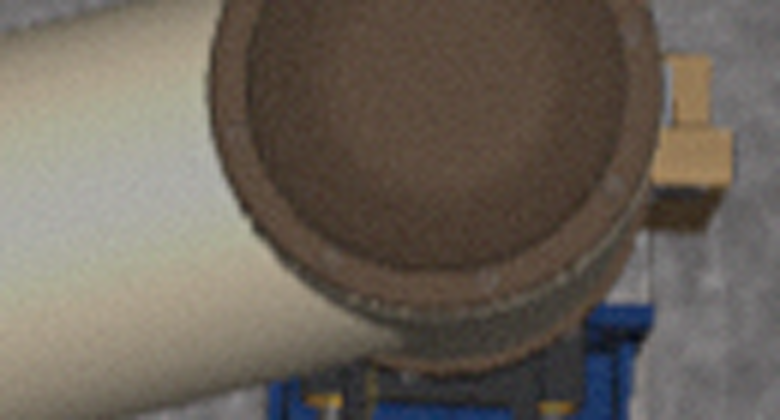

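Run:
```python
from fit import *
from scipy.spatial.transform import Rotation as Ro
f=lambda u:px(u,6,(230,190))
p=[.56447,-.0085,-.0192]
x,y=w(p,[.0035,0,0])[:2]; P=[x,y,-.0192]
O=[([0,-.06,.1],(588,265)),([0,.06,.1],(215,160)),([0,-.022,.135],(463,110)),([0,-.06,0],(585,575)),([-.062,.055,.04],(113,440)),([-.062,.055,0],(130,562)),([-.062,-.055,0],(455,675)),([-.062,-.055,.04],(450,560))]
for q,u in O:
    m=w(P,np.add(q,[0,0,.036])); print(q,(proj(a,m)[0]-f(u)).round(2))
def g(v):
    R=Ro.from_rotvec([v[3],v[4],v[2]-.0192]).as_matrix()
    return np.concatenate([proj(a,R@q+[x+v[0],y+v[1],.036+v[5]])[0]-f(u) for q,u in O])
s=least_squares(g,np.zeros(6),x_scale=.01,loss="soft_l1",f_scale=.5);print(s.x.round(4),s.fun.round(1))
```

```text
[0, -0.06, 0.1] [-0.56 -0.46]
[0, 0.06, 0.1] [-0.21 -0.44]
[0, -0.022, 0.135] [-0.58  0.29]
[0, -0.06, 0] [-0.   -0.44]
[-0.062, 0.055, 0.04] [-0.51  1.03]
[-0.062, 0.055, 0] [-1.54  0.59]
[-0.062, -0.055, 0] [-0.34  1.56]
[-0.062, -0.055, 0.04] [-0.07  0.16]
[ 0.005   0.0026 -0.0031  0.0003  0.0084 -0.0036] [-0.2 -0.4  0.7 -0.3  0.1  0.5  0.  -0.5  0.3  0.6 -0.9  0.1 -0.2  1.
  0.2 -0.4]
```

Call:
{"method": "carry_out", "body": {
  "steps": [
    [[0.6,-0.09,0,0,0,0],[1.2,-0.1,0,0,0,0],[1.8,-0.11,0,0,0,0],[2.3,-0.12,0,0,0,0],[2.6,-0.13,0,0,0,0],[2.8,-0.13,0,0,0,0],[3.0,-0.14,0,0,0,0],[3.0,-0.14,0,0,0,0]]
  ]
}}

```text
time_s: 8.43
tcp_pos: [0.5949, -0.0097, 0.1556]
ee_rot: [[-1.0, -0.0, -0.019], [0.019, -0.0, -1.0], [0.0, -1.0, 0.0]]
wrist_force: [-0.0, -0.4, -1.7]
gripper_width: 0.079
```

Run:
```python
from h import *
a=cam("scene")
s=sense();print(s["gripper_width"],s["tcp_pos"],s["wrist_force"],s["moment"],s["time_s"])
crop(a,"s8",230,190,360,310,6)
```

```text
0.07639805207818057 [ 0.59479141 -0.00968544  0.15554422] [-0.01005778 -0.79323428 -2.41483511] [ 0.15592266 -0.03669231 -0.06164683] 8.475
```

View pics/s8.png

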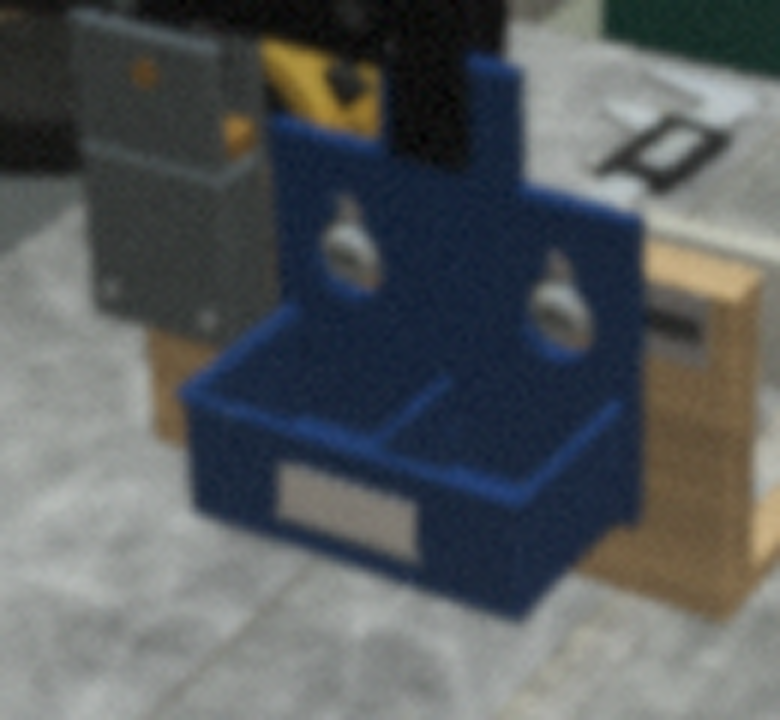

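Call:
{"method": "carry_out", "body": {
  "steps": [
    [[0.2,0,0,0,0,0],[0.4,-0.01,0,0,0,0],[0.6,-0.01,0,0,0,0],[0.7,-0.01,0,0,0,0],[0.8,-0.02,0,0,0,0],[0.8,-0.02,0,0,0,0]]
  ]
}}

```text
time_s: 9.22
tcp_pos: [0.6024, -0.0099, 0.1554]
ee_rot: [[-1.0, -0.001, -0.019], [0.019, -0.0, -1.0], [0.001, -1.0, 0.0]]
wrist_force: [-1.4, 0.5, -2.4]
gripper_width: 0.076
```

Call:
{"method": "carry_out", "body": {
  "steps": [
    [[0.1,0,0,0,0,0],[0.2,0,0,0,0,0],[0.2,0,0,0,0,0]]
  ]
}}

```text
time_s: 9.6
tcp_pos: [0.6031, -0.0101, 0.1552]
ee_rot: [[-1.0, -0.004, -0.019], [0.019, -0.0, -1.0], [0.004, -1.0, 0.001]]
wrist_force: [-5.1, 0.9, 0.5]
gripper_width: 0.078
```

Run:
```python
from h import *
a=cam("scene")
s=sense();print(s["gripper_width"],s["tcp_pos"],s["ee_rot"],s["wrist_force"],s["moment"],s["time_s"])
crop(a,"s9",230,190,360,310,6)
```

```text
0.07863139257996161 [ 0.60316476 -0.01003374  0.15515843] [[-9.99814466e-01 -4.24076013e-03 -1.87895997e-02]
 [ 1.87917084e-02 -4.57941734e-04 -9.99823315e-01]
 [ 4.23140631e-03 -9.99990903e-01  5.37547898e-04]] [-5.46852723  0.41784184  0.06388733] [0.42319137 1.70513408 0.19326992] 9.65
```

View pics/s9.png

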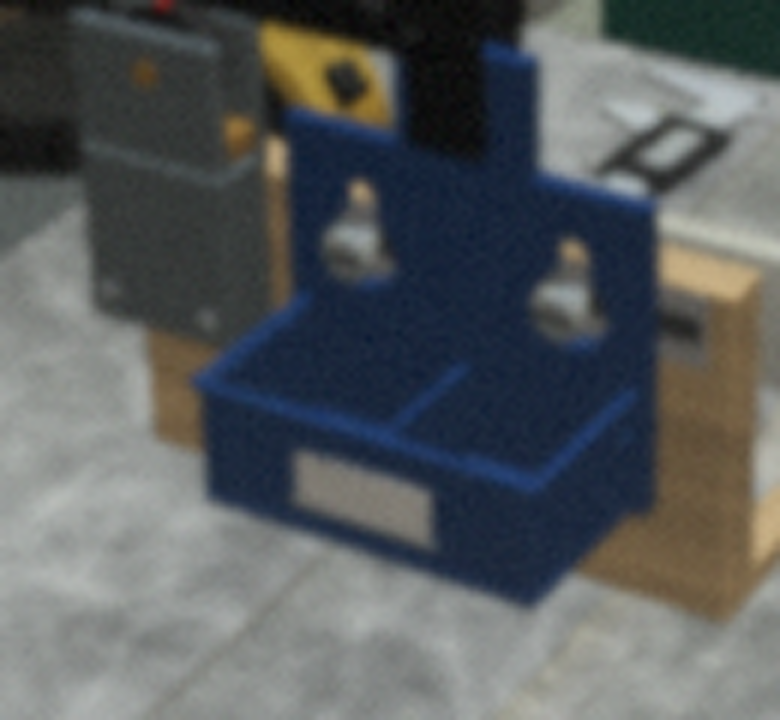

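Call:
{"method": "carry_out", "body": {
  "steps": [
    [[-0.05,0,-0.2,0,0,0],[-0.05,0,-0.4,0,0,0],[-0.05,0,-0.6,0,0,0],[-0.05,0,-0.6,0,0,0]]
  ]
}}

```text
time_s: 10.15
tcp_pos: [0.603, -0.0101, 0.149]
ee_rot: [[-1.0, -0.003, -0.019], [0.019, -0.0, -1.0], [0.003, -1.0, 0.001]]
wrist_force: [-5.7, 0.7, -0.0]
gripper_width: 0.077
```

Run:
```python
from h import *
s=sense();print(s["gripper_width"],s["tcp_pos"],s["wrist_force"],s["moment"],s["time_s"])
```

```text
0.07698731704315587 [ 0.60300731 -0.01011303  0.14898099] [-5.71210072  0.69348402 -0.03261143] [0.28369117 1.59666956 0.25063719] 10.15
```

Call:
{"method": "carry_out", "body": {
  "steps": [
    [[-0.03,0,-0.2,0,0,0],[-0.03,0,-0.4,0,0,0],[-0.03,0,-0.6,0,0,0],[-0.03,0,-0.6,0,0,0]]
  ]
}}

```text
time_s: 10.65
tcp_pos: [0.6029, -0.0101, 0.1431]
ee_rot: [[-1.0, -0.003, -0.019], [0.019, -0.0, -1.0], [0.003, -1.0, 0.0]]
wrist_force: [-5.4, 0.5, -0.3]
gripper_width: 0.076
```

Run:
```python
from h import *
a=cam("scene")
s=sense();print(s["gripper_width"],s["tcp_pos"],s["wrist_force"],s["moment"],s["time_s"])
crop(a,"s10",230,190,360,310,6)
```

```text
0.07643818884151356 [ 0.6029033  -0.01009164  0.1430958 ] [-5.22603029  0.21137275  0.01306599] [0.28576763 1.61789095 0.23734461] 10.7
```

View pics/s10.png

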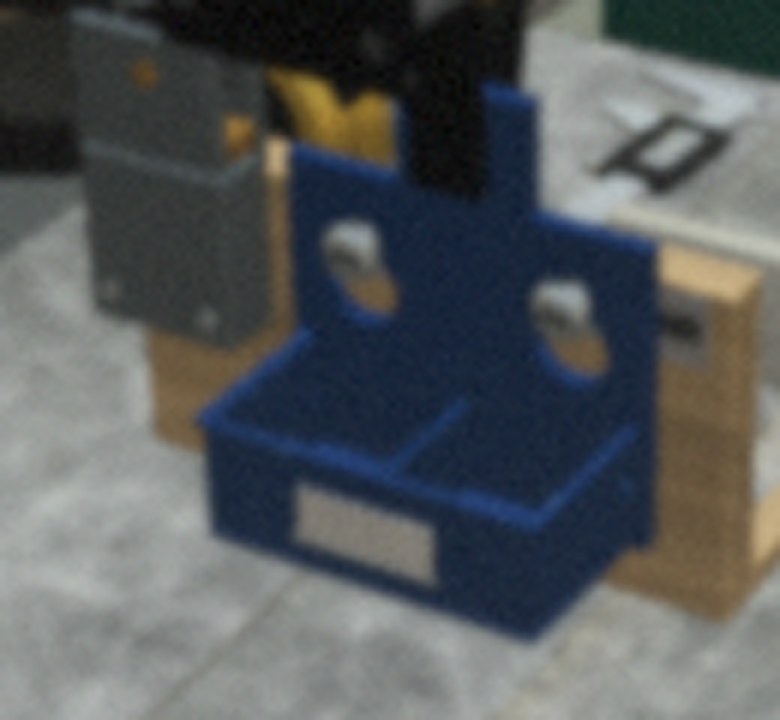

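Call:
{"method": "carry_out", "body": {
  "steps": [
    [[-0.03,0,-0.2,0,0,0],[-0.03,0,-0.4,0,0,0],[-0.03,0,-0.5,0,0,0],[-0.03,0,-0.6,0,0,0],[-0.03,0,-0.65,0,0,0],[-0.03,0,-0.65,0,0,0]]
  ]
}}

```text
time_s: 11.45
tcp_pos: [0.6029, -0.01, 0.1375]
ee_rot: [[-1.0, -0.002, -0.019], [0.019, -0.001, -1.0], [0.002, -1.0, 0.001]]
wrist_force: [-6.1, 0.7, 2.6]
gripper_width: 0.077
```

Run:
```python
from h import *
s=sense();print(s["gripper_width"],s["tcp_pos"],s["wrist_force"],s["moment"],s["time_s"])
```

```text
0.0766437688167313 [ 0.60287459 -0.01003994  0.13748624] [-6.11130928  0.67581903  2.64880762] [0.36275626 1.82391667 0.23111284] 11.45
```

Call:
{"method": "carry_out", "body": {
  "steps": [
    [[0,0,-0.1,0,0,0],[0,0,-0.15,0,0,0],[0,0,-0.15,0,0,0]]
  ]
}}

```text
time_s: 11.82
tcp_pos: [0.6029, -0.0101, 0.1374]
ee_rot: [[-1.0, -0.001, -0.018], [0.018, -0.001, -1.0], [0.001, -1.0, 0.001]]
wrist_force: [-9.3, 0.1, 8.4]
gripper_width: 0.078
```

Run:
```python
from h import *
a=cam("scene")
s=sense();print(s["gripper_width"],s["tcp_pos"],s["wrist_force"],s["moment"],s["time_s"])
crop(a,"s11",230,190,360,310,6)
```

```text
0.07768960707383393 [ 0.60292372 -0.01003569  0.13735671] [-9.29010442  1.30475167  7.76536935] [0.57127067 2.61800762 0.20691865] 11.875
```

View pics/s11.png

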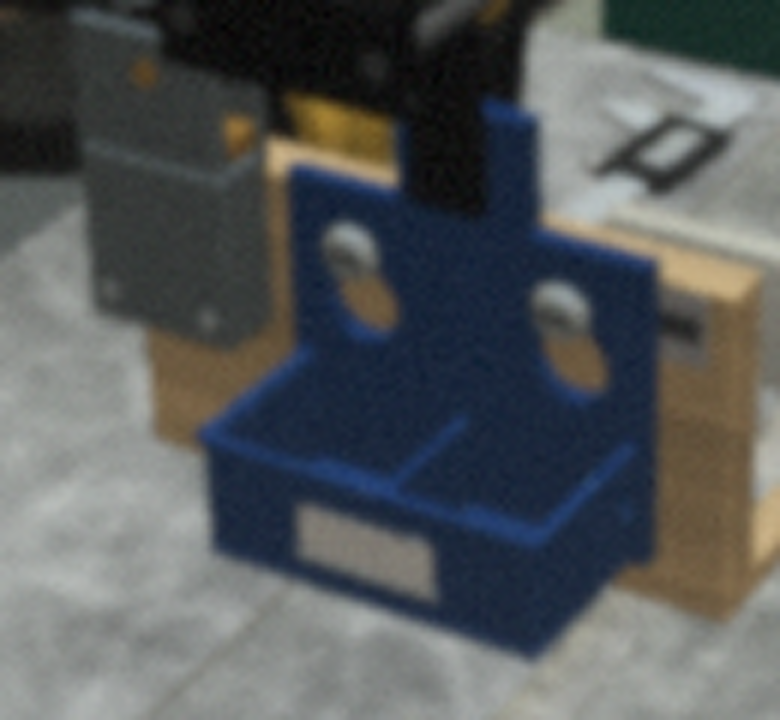

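Call:
{"method": "carry_out", "body": {
  "steps": [
    [[-0.1,0,0.15,0,0,0],[-0.1,0,0.15,0,0,0]]
  ]
}}

```text
time_s: 12.12
tcp_pos: [0.6026, -0.01, 0.1374]
ee_rot: [[-1.0, -0.0, -0.019], [0.019, -0.0, -1.0], [0.0, -1.0, 0.0]]
wrist_force: [-5.0, 0.6, 2.1]
gripper_width: 0.077
```

Call:
{"method": "carry_out", "body": {
  "steps": [
    [[0,0,0,0,0,0],[0,0,0,0,0,0],[0,0,0,0,0,0],[0,0,0,0,0,0],[0,0,0,0,0,0],[0,0,0,0,0,0]]
  ],
  "fingers": 120
}}

```text
time_s: 12.88
tcp_pos: [0.6028, -0.0099, 0.1371]
ee_rot: [[-1.0, 0.0, -0.019], [0.019, 0.0, -1.0], [-0.0, -1.0, -0.0]]
wrist_force: [0.0, -0.0, -0.5]
gripper_width: 0.522
```

Run:
```python
from h import *
s=sense();print(s["gripper_width"],s["tcp_pos"],s["wrist_force"],s["moment"],s["time_s"])
```

```text
0.5219475524981549 [ 0.60283926 -0.00987485  0.13706949] [ 0.02279332 -0.04528042 -0.53226895] [ 0.12518022 -0.04692803 -0.03603579] 12.875
```

Call:
{"method": "carry_out", "body": {
  "steps": [
    [[0,0,2,0,0,0],[0,0,4,0,0,0],[0,0,7,0,0,0],[0,0,10,0,0,0],[-6,-3,11,0,0,0],[-12,-6,11,0,0,0],[-18,-9,11,0,0,0],[-18,-9,11,0,0,0],[-18,-9,11,0,0,0],[-18,-9,11,0,0,0],[-18,-9,11,0,0,0]]
  ],
  "fingers": 255
}}

```text
time_s: 14.25
tcp_pos: [0.4239, -0.0994, 0.2467]
ee_rot: [[-1.0, -0.001, -0.018], [0.018, -0.0, -1.0], [0.001, -1.0, 0.0]]
wrist_force: [-0.3, -0.0, -0.9]
gripper_width: 0.001
```

Run:
```python
from fit import *
s=sense();print(s["gripper_width"],s["tcp_pos"],s["wrist_force"],s["moment"],s["time_s"])
print(atz(b,t2((127,180)),.164), atz(b,t2((38,180)),.161),atz(b,t2((235,180)),.161))
crop(a,"s12",230,180,360,310,6);crop(b,"t12",235,190,365,260,6)
```

```text
0.00649274792013667 [ 0.42354778 -0.09948309  0.2466554 ] [-0.18773306 -0.93408972 -0.4306583 ] [ 0.06852684 -0.05944765 -0.00762052] 14.35
[0.59709505 0.0860653  0.164     ] [0.59708611 0.1120673  0.161     ] [0.5980947  0.05525315 0.161     ]
```

View pics/s12.png

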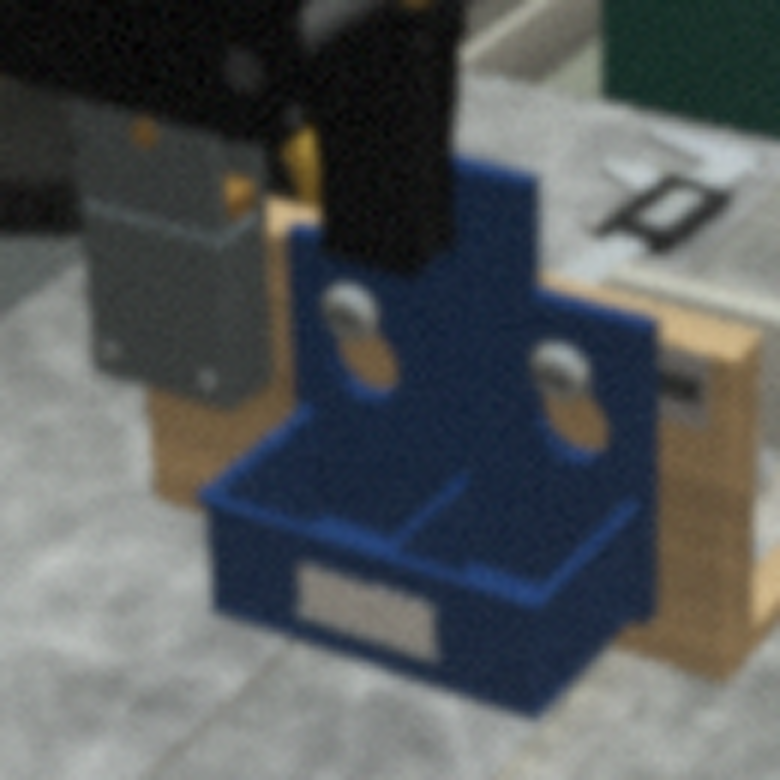

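View pics/t12.png

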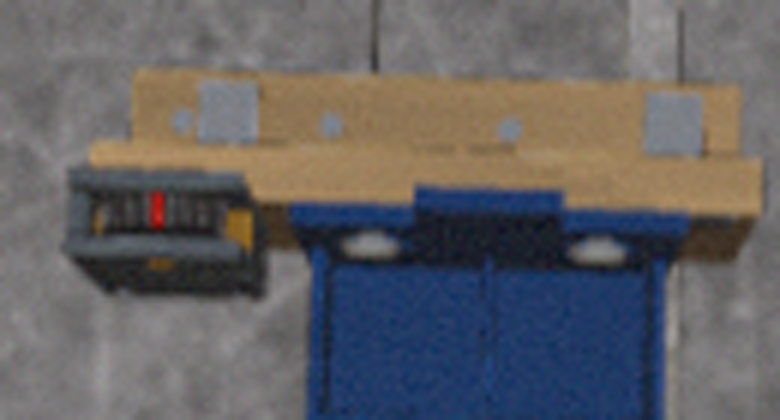

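Call:
{"method": "carry_out", "body": {
  "steps": [
    [[4,4,0,0,0,0],[8,8,0,0,0,0],[12,12,0,0,0,0],[15,15.5,0,0,0,0],[17.4,17.75,-1,0,0,0],[17.4,17.75,-3,0,0,0],[17.4,17.75,-5,0,0,0],[17.4,17.75,-6,0,0,0],[17.4,17.75,-6.4,0,0,0],[17.4,17.75,-6.4,0,0,0]]
  ]
}}

```text
time_s: 15.6
tcp_pos: [0.5971, 0.0776, 0.1834]
ee_rot: [[-1.0, 0.001, -0.019], [0.019, -0.0, -1.0], [-0.001, -1.0, -0.0]]
wrist_force: [-0.3, -0.5, -0.3]
gripper_width: 0.004
```

Run:
```python
from fit import *
s=sense();print(s["gripper_width"],s["tcp_pos"],s["wrist_force"],s["moment"],s["time_s"])
crop(a,"s13",220,150,350,280,6)
```

```text
0.00434044547896418 [0.5972221  0.07767683 0.18391181] [-0.81184876 -0.73616476 -1.051494  ] [ 0.07864563 -0.09338276  0.01818662] 15.7
```

View pics/s13.png

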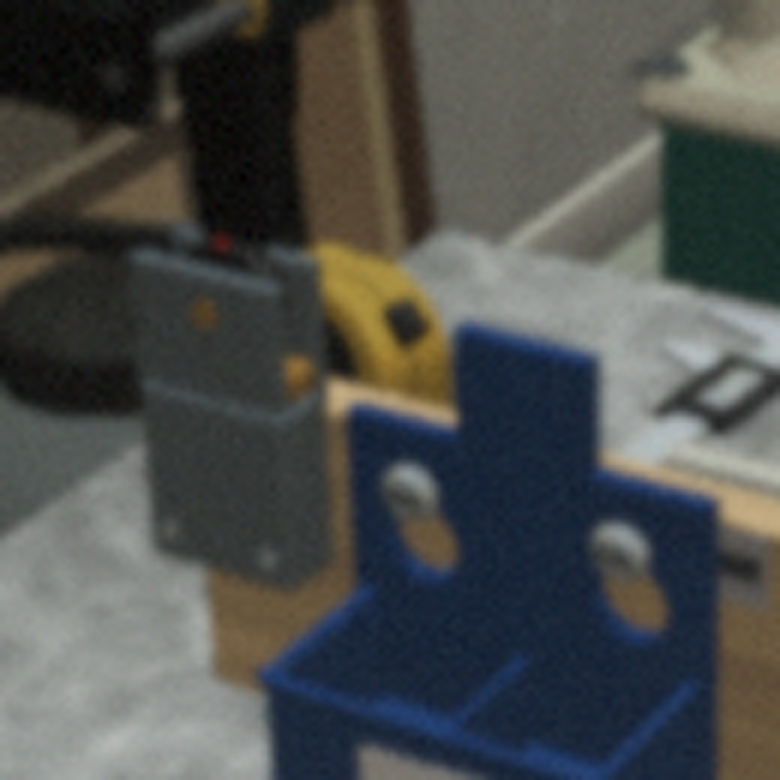

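Call:
{"method": "carry_out", "body": {
  "steps": [
    [[0,0,-0.2,0,0,0],[0,0,-0.4,0,0,0],[0,0,-0.55,0,0,0],[0,0,-0.55,0,0,0]]
  ]
}}

```text
time_s: 16.2
tcp_pos: [0.597, 0.0776, 0.1802]
ee_rot: [[-1.0, 0.002, -0.018], [0.018, -0.0, -1.0], [-0.002, -1.0, 0.0]]
wrist_force: [-3.1, 1.2, 10.1]
gripper_width: 0.009
```

Call:
{"method": "carry_out", "body": {
  "steps": [
    [[0,0.2,0,0,0,0],[0,0.5,0,0,0,0],[0,0.8,0,0,0,0],[0,1.1,0,0,0,0],[0,1.4,0,0,0,0],[0,1.7,0,0,0,0],[0,1.7,0,0,0,0]]
  ]
}}

```text
time_s: 17.08
tcp_pos: [0.5972, 0.0943, 0.18]
ee_rot: [[-1.0, 0.002, -0.018], [0.018, -0.001, -1.0], [-0.002, -1.0, 0.001]]
wrist_force: [-2.3, -0.3, 7.9]
gripper_width: 0.004
```

Run:
```python
from fit import *
s=sense();print(s["gripper_width"],s["tcp_pos"],s["wrist_force"],s["moment"],s["time_s"])
crop(a,"s14",220,150,350,280,6)
```

```text
0.005084165120248943 [0.59719589 0.09431563 0.18000731] [-3.59491686 -0.44771129  8.11820192] [-0.18434707  0.78120003 -0.07072374] 17.175
```

View pics/s14.png

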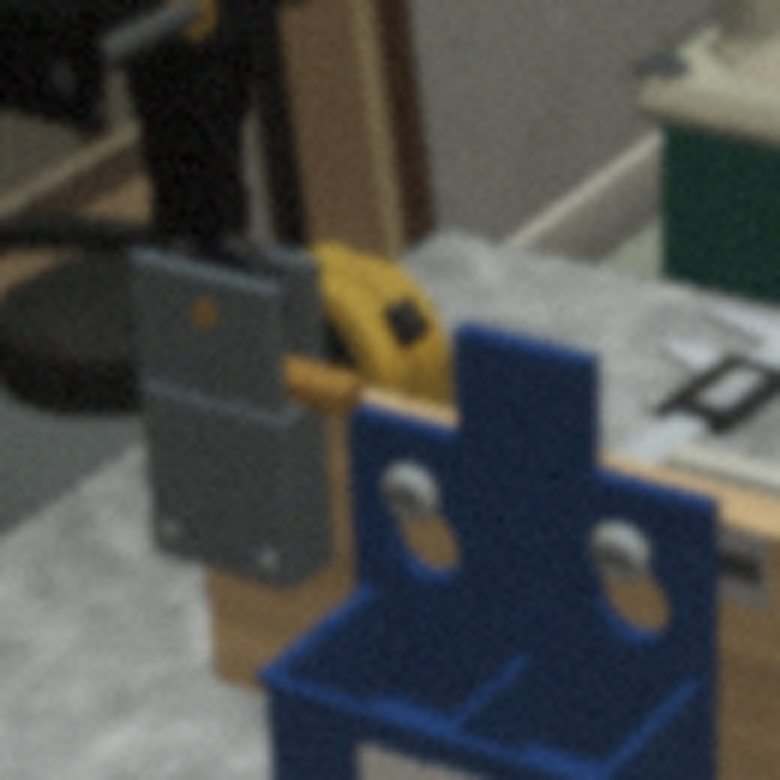

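Call:
{"method": "carry_out", "body": {
  "steps": [
    [[0,0,0.6,0,0,0],[0,0,1.2,0,0,0],[0,-1,1.2,0,0,0],[0,-1.8,1.2,0,0,0],[0,-1.8,0.6,0,0,0],[0,-1.8,0.2,0,0,0],[0,-1.8,0,0,0,0],[0,-1.8,0,0,0,0],[0,-1.6,0,0,0,0],[0,-1.3,0,0,0,0],[0,-1,0,0,0,0],[0,-0.7,0,0,0,0],[0,-0.4,0,0,0,0],[0,-0.1,0,0,0,0],[0,0,0,0,0,0],[0,0,0,0,0,0]]
  ]
}}

```text
time_s: 19.18
tcp_pos: [0.597, 0.0926, 0.18]
ee_rot: [[-1.0, 0.001, -0.018], [0.018, -0.004, -1.0], [-0.001, -1.0, 0.004]]
wrist_force: [-1.6, -6.9, 10.2]
gripper_width: 0.005
```

Run:
```python
from fit import *
s=sense();print(s["gripper_width"],s["tcp_pos"],s["wrist_force"],s["moment"],s["time_s"])
crop(a,"s15",220,150,350,280,6)
```

```text
0.007670457226106916 [0.59700488 0.09259378 0.18005093] [-2.24858229 -6.41634257 11.18662573] [-1.74909328  0.75541536  0.02149995] 19.275
```

View pics/s15.png

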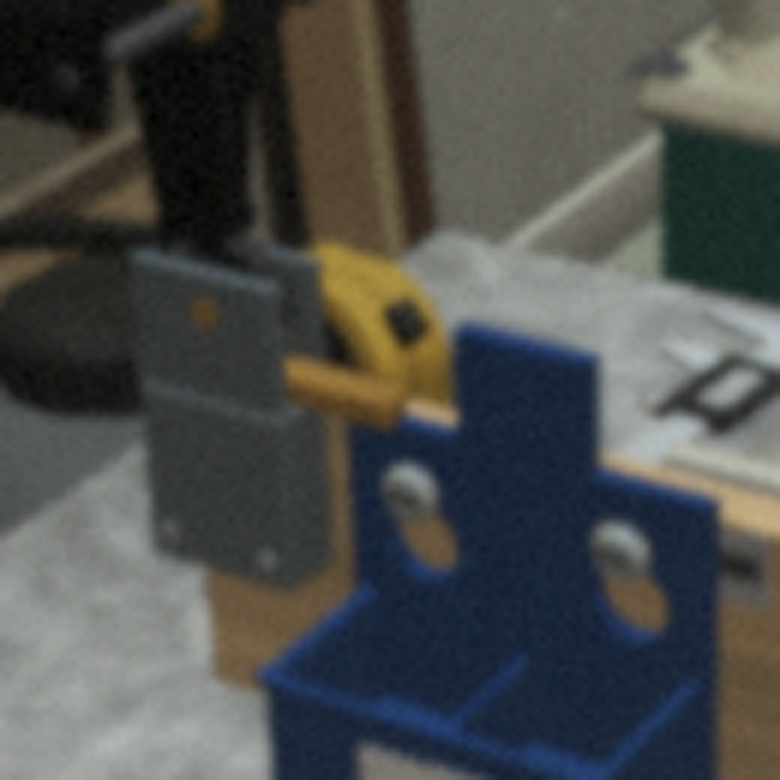

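Call:
{"method": "carry_out", "body": {
  "steps": [
    [[0,0,0.6,0,0,0],[0,-0.2,1.2,0,0,0],[0,-1.2,1.2,0,0,0],[0,-1.2,0.6,0,0,0],[0,-1.2,0.2,0,0,0],[0,-1.2,0,0,0,0],[0,-1.2,0,0,0,0],[0,-1.1,0,0,0,0],[0,-1.0,0,0,0,0],[0,-0.9,0,0,0,0],[0,-0.9,0,0,0,0]]
  ]
}}

```text
time_s: 20.65
tcp_pos: [0.5965, 0.0829, 0.1801]
ee_rot: [[-1.0, -0.0, -0.018], [0.018, -0.005, -1.0], [0.0, -1.0, 0.005]]
wrist_force: [-3.7, -7.5, 12.4]
gripper_width: 0.007
```

Call:
{"method": "carry_out", "body": {
  "steps": [
    [[0,0,0.6,0,0,0],[0,0,1.5,0,0,0],[0,0,4,0,0,0],[0,0,7,0,0,0],[-5,1,8,0,0,0],[-10,4,8,0,0,0],[-15,8,8,0,0,0],[-20,12,8,0,0,0],[-22,16,8,0,0,0],[-22,20,8,0,0,0],[-22,24,8,0,0,0],[-22,24,8,0,0,0],[-22,24,8,0,0,0]]
  ]
}}

```text
time_s: 22.28
tcp_pos: [0.3764, 0.3254, 0.2572]
ee_rot: [[-1.0, -0.001, -0.019], [0.019, -0.001, -1.0], [0.001, -1.0, 0.001]]
wrist_force: [0.3, -0.6, -0.5]
gripper_width: 0.005
```

Run:
```python
from fit import *
s=sense();print(s["tcp_pos"],s["wrist_force"],s["joint_velocities"].round(2),s["time_s"])
cv2.imwrite("pics/s16f.png",a["image"][:,:,::-1])
crop(a,"s16",230,170,360,300,6);crop(b,"t16",235,190,365,260,6)
fb=least_squares(rb,[.6,0,0,0],loss="soft_l1",x_scale=.01).x
for t in (0,.016,.032): print(proj(a,w(fb,[-.011,.076-t+.0,.126])),)
```

```text
[0.37665988 0.32483446 0.25753916] [-0.02226765  0.08871588 -0.04035157] [-0.31 -0.35  0.04 -0.04  0.23 -0.02] 22.375
[[269.90078675 212.54477861]]
[[277.47848493 214.65300705]]
[[285.17348864 216.79387163]]
```

View pics/s16.png

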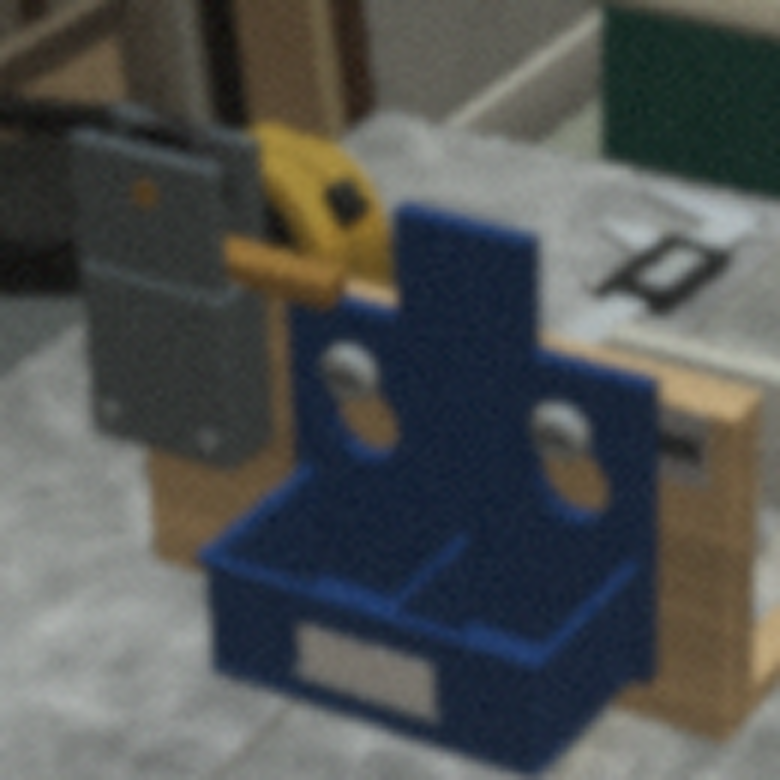

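View pics/t16.png

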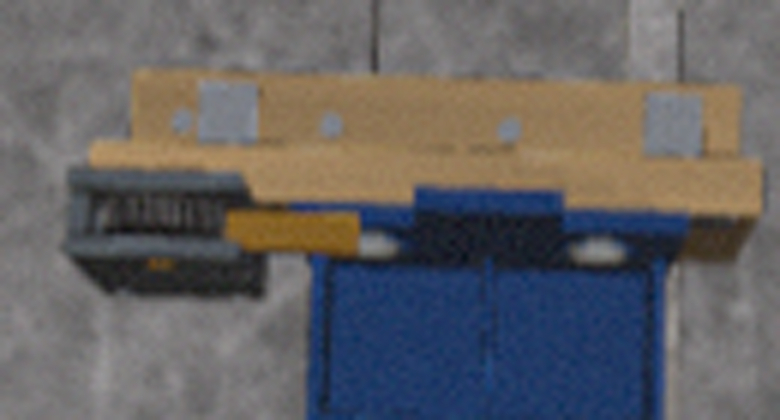

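View pics/s16f.png

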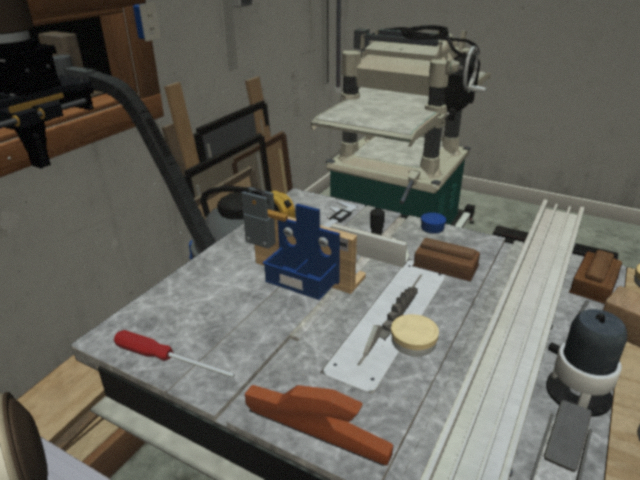

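Run:
```python
from station import *
print(ticket.finish_job())
s=sense();print(s["time_s"],s["wrist_force"])
```

```text
the job is handed in; nothing more can be done
None
the job is handed in; nothing more can be done
```

The caddy is hung and locked, and I handed the job in at about 22 s with the gripper well clear of everything.

- **Hanging:** I pinched the caddy by its tab and passed both keyholes over the heads without a jam. I pressed it flat to the board at about 5 N and lowered it 18 mm by hand. It came to rest on the screws: pushing harder raised the force to about 8 N with no further movement. I then let go.
- **Locking:** Two fingertip strokes ran the wheel to its end stop. On a third, checking stroke the finger barely moved against about 7.5 N of resistance.
- **Last pictures:** The caddy is flush, with the screws at the slot tops. The bolt reaches out over its left shoulder, about 31 mm of travel by my pixel estimate against the nominal 32 mm. The tin, tape measure and sanding block look undisturbed in the same picture, though I did not measure them.

No check failed. The camera fits for the caddy and screws disagreed by 1–2 mm, and the caddy went over the screws without binding.

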